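# Hang the dumpling basket and lock the draining stand's leg at its mark

## Task

Hang the steel dumpling basket by its bail on the hook of the draining stand and let go of it. Then pull the stand's spring-loaded sliding leg out until its yellow pointer stands at the red length mark, and while holding it there close the orange cam lever fully against the leg (not before the leg is at the mark). Finish holding: keep the fingers squeezed on the leg and the closed lever with the leg at the mark, the basket still hanging, and do not shift the red mark or knock the other things about.

Things in the scene. Friction and masses are not known exactly. Their poses are not given: they have to be found in the camera images.
- basket: Loose perforated steel basket, 0.13-0.25 kg, standing on the table: bowl 60 mm high, 76 mm wide at the foot, 104 at the rim. Origin: centre of its underside, z up. Rigid upright bail of round bar, 10 mm thick, in the body's y-z plane: level top bar along y, 130 mm above the underside, straight from y -50 to +50 mm; uprights at y -58 and +58.
- bail_top (a point): Middle of the centre line of the bail's level top bar (130 mm above the basket's underside). Two black flat-sided grips on the bar, 14 mm thick along the basket's x and 16 mm high, span y 15 to 47 and -47 to -15 mm; the bare middle is left for the hook. Pinch one grip (centre 31 mm from the middle), fingers closing along the basket's x.
- stand: Fixed draining stand, steel slab x -70..110, y -160..160 mm, 12 thick. Origin on the table; x away from the robot, front is -x, y left. Mast at (50, 130) mm carries an 8 mm wire hook, highest 210 mm. At y -80 two blue collars (front face x -10, 93 mm high) guide the leg along x. Ruler on the table at y -30, x -210..-60, 5 mm thick.
- hook_seat (a point): Centre of the bail's bar when at rest in the hook: (-40, 130, 194) mm in the stand's frame, axes as the stand's. The hook lies in the stand's x-z plane, open upward: bottom 14 mm long along x; upturned tip 26 mm in front (-x), top 210 mm above the table; behind, the wire to the mast, 204 mm high, starts 20 mm back. Bring the bar in from the front over the tip, along the stand's y, then lower it.
- leg (a joint): Sliding leg, m: 0 = in (start), grows as pulled out to the stand's -x, stop 0.09. A spring draws it back (1 N at 0, 3 N at 0.06; friction 0.8 N): it goes home when let go, the lever does not hold it. Aluminium bar 12 mm wide, 24 high, centre line 70 mm above the table at y -80 mm in the stand's frame; a foot at its front end reaches down to the table.
- leg_peg (a point): On the leg's black pull peg: level, round, 12 mm thick, 70 mm above the table, sticking out of the leg's right side (stand's -y) near its front end, to 64 mm from the leg's centre line; this point is on its axis, 30 mm from that line. A finger behind it (stand's +x side) pulls the leg out. With the leg in, 69 mm is free between peg and collar.
- pointer (a point): Tip of the leg's yellow pointer, 26 mm above the table, 50 mm left of the leg's centre line and 13 mm in front of the peg's axis; it moves with the leg. Its axes are the stand's.
- mark_line (a point): Middle of the top of the red length mark, a block 8 mm along x, 26 along y, its top 17 mm high, on the ruler 50 mm left of the leg's centre line; axes as the stand's. The leg is at its mark when the pointer tip, which passes above, is level with this point along the stand's x. It lies 30 to 50 mm in front of the pointer's start and stays unless pushed.
- lever (a joint): Cam lever, rad: 0 = closed along the leg, to 0.20 = open, tip swung left (stand's +y), vertical axis. Starts 0.16-0.20; stays where left, needs about 2.5 N near its tip. Closed, its outer face is 16 mm left of the leg's centre line: leg and lever together 22 mm wide (6 mm right to 16 mm left). Open, the tip reaches 37 mm left.
- lever_tip (a point): On the outer (left) face of the orange lever paddle, 100 mm from its pivot, 5 mm short of its end. The paddle is 9 mm thick, 22 mm high (59 to 81 mm above the table) and runs from the pivot towards the stand's -x.
- lever_pivot (a point): Centre of the cam lever's pivot on the stand, 70 mm above the table, 11.5 mm left of the leg's centre line.
- vinegar: Bystander: amber bottle, 56 mm wide, 140 mm high; origin under its foot.
- dip_bowl: Bystander: white bowl, 90 mm wide, 40 mm high; origin under its foot.
- spatula: Bystander: spatula, steel blade and wooden handle, 250 mm long, lying flat along its x.
- tea_cup: Bystander: blue cup, 68 mm wide, 75 mm high; origin under its foot.
Not all that is in view belongs to the job. What is shaped like the basket but green or purple is not meant.

How it is judged (in metres and radians):
On the way, in this order (a step that is already met when the one before it is completed fails the run):
1. the basket hangs by its bail on the hook and has been let go (horizontal distance between bail_top and hook_seat below 0.035 m and z of bail_top in the frame of hook_seat between -0.01 and 0.012 m and angle between basket's own z axis and vertical below 0.4 rad and contact force between basket and stand above 0.4 N and contact force between the fingers and basket below 0.05 N and linear speed of basket below 0.05 m/s), for 0.3 s.
2. the fingers hold the leg out with its pointer within 7 mm of the red mark, the lever still open (x of pointer in the frame of mark_line between -0.007 and 0.007 m and value of joint lever above 0.1 rad and contact force between the fingers and leg above 0.5 N), for 0.2 s.
At the end, for the whole second after the job is handed in: Fingers hold leg and closed lever (over 2 N on each; lever below 0.035 rad), leg at rest, pointer within 7 mm of the mark along the stand's x; basket hangs still, untouched by fingers, bar within 35 mm of the hook seat level-wise, -10 to +12 mm in height, tilt under 0.4 rad (all of step 1 and x of pointer in the frame of mark_line between -0.007 and 0.007 m and value of joint lever below 0.035 rad and contact force between the fingers and leg above 2 N and contact force between the fingers and lever above 2 N and velocity of joint leg between -0.01 and 0.01 m/s); the arm keeps its last pose, push and grip.
It fails at once if the lever is closed while the leg is more than 12 mm from the mark (value of joint lever below 0.06 rad and (x of pointer in the frame of mark_line above 0.012 m or x of pointer in the frame of mark_line below -0.012 m)).
It fails at once if the red mark is shifted by more than 4 mm (distance of mark_line from where it was at the start of the episode above 0.004 m).
It fails at once if a bystander is moved more than 40 mm (distance of any of vinegar, dip_bowl, spatula, tea_cup from where it was at the start of the episode above 0.04 m).
It fails at once if the bottle or the cup is tipped over (angle between any of vinegar, tea_cup's own z axis and vertical above 0.6 rad).
It also fails if it takes over 58 s, if anything falls off the work surface, if the arm or the gripper's body presses on something with over 40 N, if the wrist force passes 120 N, or if a joint passes its speed limit or range.

## Robot

A 7-joint arm with a two-finger parallel gripper is mounted at the origin on the work surface. World frame = base frame: x ahead of the robot, y to its left, z up, the work surface at z = 0. Lengths are in mm, angles in rad, forces in N, time in s.
With the tool pointing down it reaches from about 400 to 875 mm from the base axis. Payload 4.4 kg.
Tool frame: the origin (TCP) lies midway between the tips of the shut fingers; the grasp point (between the pads) lies arm.grip_point_offset behind it (arm.grip_point_offset is the distance from the TCP to the grasp point, in mm); x points along the fingers, z is the direction in which the jaws open and shut, and the axes are right-handed (so a half turn about x gives the same grasp; the last joint's range is limited). The gripper opens to 85 mm and grips with 20 to 120 N. Pads are 22 mm wide; open, the fingers measure 114 mm over their backs; the gripper's body (76 mm by 85 mm) begins 54 mm behind the grasp point. The pads swing forward as they close: fully open they stand 13 mm farther back than shut.
Start: joints at [1.11, 0.628, 0.038, 1.517, -0.027, 0.996, -0.02], TCP at [250.034, -600.001, 206.613] pointing down, gripper open.
Joint ranges: [-3.06, 3.06], [-0.37, 2.12], [-1.25, 1.32], [0.18, 2.47], [-1.1, 4.24], [0.23, 1.98], [-2.94, 2.94]. Speed limits (rad/s): [2.57, 2.57, 3.14, 3.14, 3.14, 3.14, 3.14].

## Interface

Orientations are given as a unit quaternion [w, x, y, z].
In Python, from rig import arm gives the robot as it stands.
- The arm moves only by the shell command python3 -m creep 'ROWS' [FORCE]. ROWS is JSON, a list of rows, each a list of 7 numbers: the closure in counts, from 0 (fully open) to 255 (shut), then the shift along the world's x, y, z in m, then the turn, a rotation vector about the world's x, y, z in degrees. In form: [[hand, tx, ty, tz, rx, ry, rz], ...]. A call has 1 to 12 rows; each row is the pose to reach, as a shift and turn from the pose commanded when the call began; what a row does not reach only later rows make up. A row lasts 1/10 s, in which the tool goes at most 50 mm and 8.59 degrees, less where a joint would pass 70% of its speed; a pose out of reach is approached as far as the arm can. A call with a gripper value outside its range is refused whole. The fingers move at their own pace and stop on an object; FORCE is the grip in N (left out, the last holds). Time passes only in rows, so rows that repeat a pose let the fingers close. It gives the time, the measured TCP pose, the force and the opening at its end, in the units of the state.
- arm.observe(): the state, without advancing time (a new reading comes with each control period).
- arm.get_image(name): name is "side" or "top"; returns the picture (480x640x3 uint8, blue, green, red); there is no depth.
- arm.camera_info(name): a dict with "camera_matrix" (3x3 intrinsics, pixels), "R" (3x3) and "t" (3): a world point X has camera coordinates R X + t. Camera axes: x right, y down, z forward; pixel columns grow to the right and rows downward; lengths in mm; the calibration is good to about 2 mm. A picture is of the moment at which its call begins. camera_info takes no time and is no camera call.
- arm.sign_off(): hands the job in, once; it reports no verdict.
The state is a dict: "time_s": time; "q": joint angles; "joint_velocities": joint speeds; "tau": joint torques, N m; "tcp_pos": TCP position; "eef_rot": TCP orientation; "ft_force": force on the tool from outside, world axes, zero at the start; "ft_torque": the same for the moment, N m; "finger_gap": opening from 0.0 (shut) to 1.0 (fully open).
Only numpy, scipy, OpenCV 4.12 (cv2) and the standard library are available. Lean on these libraries where they do the work, as an engineer would, in place of code of your own. Each camera call takes 0.05 s, during which the arm holds its last target. There are 200 camera calls.

## Working session

There is one attempt and no reset: what is moved stays moved. The work goes in short steps, Python scripts to look and compute and a shell command to move; the robot and the scene stay as the last step left them, time stands still between calls to the robot, and variables do not carry over. Pictures are saved under pics/ and viewed, about 8 in all and at most 12, crops included, and the job is handed in when it is done.

```bash
mkdir -p pics; python3 - <<'E'
from rig import arm
import cv2,numpy as np
np.set_printoptions(precision=4,suppress=True)
for n in("side","top"):
    cv2.imwrite(f"pics/{n}0.png",arm.get_image(n)); c=arm.camera_info(n)
    print(n,np.array(c["camera_matrix"]).tolist(),np.array(c["R"]),np.array(c["t"]), -np.array(c["R"]).T@np.array(c["t"]))
o=arm.observe();print(o,arm.grip_point_offset)
E
```

```text
side [[580.6672585374607, 0.0, 319.52129260753435], [0.0, 580.6672585374607, 245.85939501064487], [0.0, 0.0, 1.0]] [[-0.9994 -0.0259 -0.0238]
 [ 0.0034  0.6018 -0.7987]
 [ 0.035  -0.7982 -0.6013]] [ 502.7771  121.6882 1694.4574] [ 442.8199 1292.3682 1128.0397]
top [[568.5348828497905, 0.0, 322.47869771049403], [0.0, 568.5348828497905, 244.33633378506164], [0.0, 0.0, 1.0]] [[ 0.0286 -0.9995 -0.0168]
 [-0.9952 -0.0269 -0.0936]
 [ 0.0931  0.0194 -0.9955]] [   2.0041  514.7415 1569.4281] [ 366.1716  -14.5507 1610.5198]
{'time_s': 0.1, 'q': array([ 1.1102,  0.6293,  0.0384,  1.5183, -0.027 ,  0.9963, -0.02  ]), 'joint_velocities': array([ 0.0008, -0.0014,  0.0001, -0.0026, -0.0002, -0.0013,  0.0001]), 'tau': array([  0.0032, -56.4523,   1.2306, -19.3971,   0.0114,   0.0054,
         0.    ]), 'tcp_pos': array([ 249.8008, -599.4328,  205.7784]), 'eef_rot': array([ 0.5878,  0.3926,  0.5888, -0.3919]), 'ft_force': array([ 1.0793, -0.8275, -0.6596]), 'ft_torque': array([ 0.0077, -0.049 , -0.0317]), 'finger_gap': 1.0016354905602947} 18.700000000000003
```

View pics/side0.png

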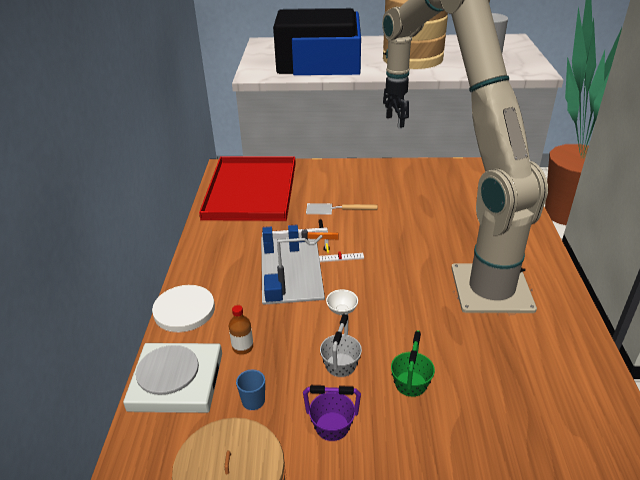

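View pics/top0.png

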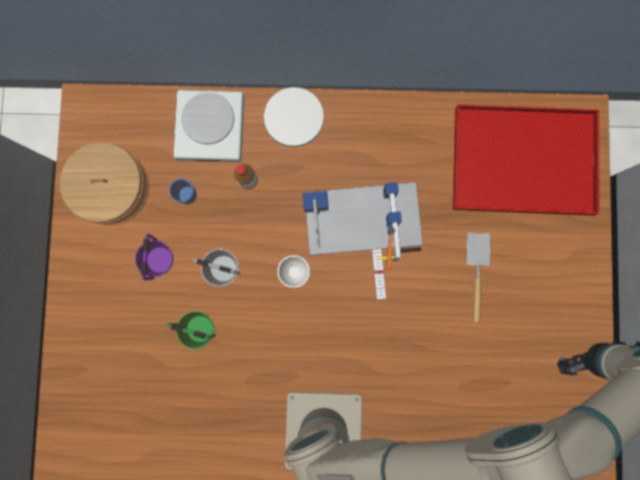

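The side and top views show three baskets. In top pixels: steel/grey at (220,267), green at (197,330), purple at (155,258). The steel one fits the description. The stand is around (362,218), with its leg at about (395,230). I'll confirm in an enlarged crop.

```bash
cat > h.py <<'E'
import numpy as np,cv2
from rig import arm
np.set_printoptions(precision=2,suppress=True)
def cam(n):
    c=arm.camera_info(n);return [np.array(c[k],float) for k in("camera_matrix","R","t")]
def ray(n,u,v):
    K,R,t=cam(n);return -R.T@t,R.T@np.linalg.solve(K,[u,v,1.])
def plane(n,u,v,z):
    o,d=ray(n,u,v);return o+d*(z-o[2])/d[2]
def two(pt,ps):
    A=[];b=[]
    for n,p in(("top",pt),("side",ps)):
        o,d=ray(n,*p);d/=np.linalg.norm(d);P=np.eye(3)-np.outer(d,d);A.append(P);b.append(P@o)
    return np.linalg.lstsq(np.vstack(A),np.hstack(b),rcond=None)[0]
def proj(n,X):
    K,R,t=cam(n);p=K@(R@np.array(X,float)+t);return p[:2]/p[2]
def blobs(im,lo,hi,roi,mn=3):
    x0,y0,x1,y1=roi;h=cv2.cvtColor(im[y0:y1,x0:x1],cv2.COLOR_BGR2HSV);m=cv2.inRange(h,lo,hi)
    n,l,s,c=cv2.connectedComponentsWithStats(m);
    return [(c[i]+[x0,y0],s[i]+[x0,y0,0,0,0]) for i in range(1,n) if s[i,4]>=mn]
E
python3 - <<'E'
from h import *
T=cv2.imread("pics/top0.png");S=cv2.imread("pics/side0.png")
up=lambda i,x,y,w,h,f:cv2.resize(i[y:y+h,x:x+w],(w*f,h*f),interpolation=cv2.INTER_CUBIC)
c=np.vstack([np.hstack([up(T,300,178,130,75*2//2+50,3),up(T,185,230,130,125,3)]),np.hstack([up(S,250,210,130,75,3),up(S,300,305,130,75,3)])])
cv2.imwrite("pics/crop0.png",c);print(c.shape)
cols=dict(blue=((105,120,50),(125,255,255)),orange=((5,200,150),(14,255,255)),yellow=((24,150,120),(34,255,255)),red=((175,150,100),(180,255,255)),red2=((0,200,100),(3,255,255)))
for n,im,roi in(("top",T,(290,170,440,310)),("side",S,(250,200,380,310))):
    for k,(a,b) in cols.items():
        for c,s in blobs(im,a,b,roi): print(n,k,c,s)
h=cv2.cvtColor(T,cv2.COLOR_BGR2HSV);m=cv2.inRange(h[180:260,295:430],(0,0,120),(180,40,255));m=cv2.morphologyEx(m,cv2.MORPH_CLOSE,np.ones((9,9)))
cs=max(cv2.findContours(m,0,2)[0],key=cv2.contourArea);r=cv2.minAreaRect(cs);print(r,cv2.boxPoints(r)+[295,180])
for p in cv2.boxPoints(r)+[295,180]:print(plane("top",*p,12))
E
```

```text
(600, 780, 3)
top blue [391.02 187.89] [386 184  11   9  85]
top blue [315.   199.45] [304 193  23  16 242]
top blue [393.95 217.18] [389 213  11  10  85]
top blue [389.33 225.33] [389 225   2   2   3]
side blue [292.92 231.35] [288 225  10  14 113]
side blue [267.65 239.79] [263 227  11  26 238]
side blue [301.5 241. ] [300 241   4   1   4]
side blue [293.78 245.95] [289 242  10  10  85]
side blue [272.31 287.78] [264 274  19  28 441]
side orange [323.61 235.29] [308 232  31   8 160]
side yellow [326.9  247.67] [326 243   3  10  21]
side red2 [267.98 209.71] [250 200  38  21 755]
side red2 [339.4  254.87] [338 252   3   7  15]
((68.26292419433594, 42.76067352294922), (78.9285659790039, 112.44359588623047), 84.5596694946289) [[303.55 188.8 ]
 [415.49 178.14]
 [422.97 256.72]
 [311.04 267.38]]
[673.19  75.08  12.  ]
[ 712.04 -242.84   12.  ]
[ 488.32 -266.8    12.  ]
[449.64  46.9   12.  ]
```

View pics/crop0.png

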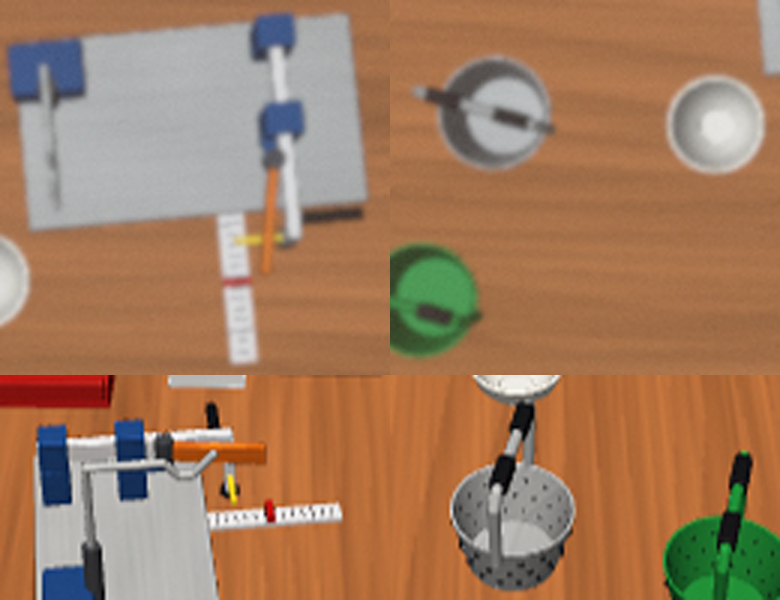

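The crop confirms the steel basket: bare grey bail with two black grips, at top (203,263) and (225,269). The pointer tip is near top (378,258) and the red mark near (379,272). Next I'll refine these and compute the poses.

```bash
python3 - <<'E'
from h import *
T=cv2.imread("pics/top0.png");S=cv2.imread("pics/side0.png")
print("slab",[plane("top",*p,12)[:2] for p in((415.7,182.3),(422.3,243.7),(310,254.3))])
for n,im,roi in(("top",T,(190,253,245,280)),("side",S,(320,310,355,352))):
    for c,s in blobs(im,(0,0,0),(180,255,75),roi,5): print(n,"dark",c,s,plane(n,*c,132)[:2])
for n,im,a,b,roi in(("top",T,(22,110,110),(34,255,255),(370,245,400,270)),("top",T,(170,110,60),(180,255,255),(370,262,390,282)),("top",T,(0,110,60),(8,255,200),(372,266,386,278)),("top",T,(8,190,150),(16,255,255),(380,230,396,275)),("side",S,(0,150,90),(8,255,255),(333,245,346,262)),("top",T,(0,0,0),(180,255,70),(390,240,430,260)),("side",S,(0,0,0),(180,255,60),(312,210,330,232)),("top",T,(105,100,40),(125,255,255),(380,180,410,232)),("side",S,(22,150,120),(34,255,255),(318,238,336,258))):
    for c,s in blobs(im,a,b,roi): print(n,a[0],c,s)
print("collar top centres",[plane("top",*p,93)[:2] for p in((391,187.9),(393.9,217.2))])
# basket bowl bottom/rim
E
```

```text
slab [array([ 700.04, -243.6 ]), array([ 525.02, -264.46]), array([486.45,  50.94])]
top dark [203.29 262.6 ] [198 261  10   6  35] [448.06 324.32]
top dark [225.   268.94] [221 268   9   3  16] [433.08 266.68]
side dark [343.88 319.  ] [340 314   8  13  65] [433.56 267.1 ]
side dark [337.34 337.04] [333 332   9  13  73] [449.42 327.7 ]
top 22 [392.5 257. ] [392 256   2   3   6]
top 22 [383.42 257.58] [380 257   7   2  12]
top 0 [378.71 271.43] [374 270  10   3  21]
side 0 [339.43 254.43] [338 251   4   8  21]
top 0 [411.  249.3] [402 248  18   3  23]
side 0 [320.33 223.7 ] [319 220   4   8  27]
top 105 [390.79 188.21] [385 184  13  10 106]
top 105 [393.09 218.05] [388 213  13  15 122]
side 22 [326.95 247.77] [326 243   3  10  22]
collar top centres [array([ 666.1 , -165.68]), array([ 586.46, -174.84])]
```

```bash
python3 - <<'E'
from h import *
from scipy.spatial.transform import Rotation as R
q=arm.observe()["eef_rot"];r=R.from_quat(np.r_[q[1:],q[0]]);print("tool axes cols",r.as_matrix())
z=r.as_matrix()[:,2];print("jaw yaw",np.degrees(np.arctan2(z[1],z[0])))
y=6.85;e=R.from_euler("z",y,degrees=True).as_matrix();O=np.array([574,-98.3,0])
W=lambda x,yy,zz:O+e@[x,yy,zz];L=lambda X:e.T@(X-O)
print("seat pred",W(-40,130,194),"tip pred px",proj("top",W(-66,130,210)),proj("side",W(-66,130,210)))
print("hook tip meas",two((319,247.3),(321,236.7)))
mk=two((378.71,271.43),(339.43,253.5));print("mark 2v",mk,L(mk),"plane",L(plane("top",378.7,271.4,15)))
p=plane("top",380,257.5,26);print("pointer top",p,L(p),"side tip?",L(plane("side",327.2,251.5,26)))
pg=plane("top",419.5,249,74);pg2=plane("side",320.3,222,72);print("peg end top",L(pg),"side",L(pg2), "peg mean top",L(plane("top",411,249.3,74)))
lt=plane("top",300+265/3,178+270/3,81);print("lever tip",L(lt), "pivot",L(plane("top",391,231,81)),"orange side end",L(plane("side",338.5,235.5,75)))
for n,p in(("bowl",(293,271)),("vin",(245,175))):print(n,plane("top",*p,40))
E
```

```text
tool axes cols [[-0.    0.92  0.38]
 [ 0.    0.38 -0.92]
 [-1.    0.   -0.  ]]
jaw yaw -67.3810731933835
seat pred [518.78  26.   194.  ] tip pred px [318.31 245.89] [321.2  234.54]
hook tip meas [492.01  21.28 201.41]
mark 2v [ 443.73 -143.1    16.53] [-134.68  -28.94   16.53] plane [-134.95  -28.98   15.  ]
pointer top [ 481.79 -145.15   26.  ] [-97.14 -35.52  26.  ] side tip? [-96.27 -31.71  26.  ]
peg end top [ -87.03 -139.71   74.  ] side [ -84.98 -128.85   72.  ] peg mean top [ -85.72 -116.79   74.  ]
lever tip [-130.77  -49.97   81.  ] pivot [-31.88 -67.3   81.  ] orange side end [-133.44  -44.43   75.  ]
bowl [436.78  95.39  40.  ]
vin [702.98 239.57  40.  ]
```

```bash
python3 -m creep '[[0,0.05,0.1,0.15,0,0,0],[0,0.2,0.3,0.16,0,0,0],[0,0.2,0.35,0.16,0,0,0],[0,0.2,0.4,0.16,0,0,0],[0,0.2,0.4,0.16,0,0,0],[0,0.2,0.4,0.16,0,0,0],[0,0.2,0.4,0.16,0,0,0],[0,0.2,0.4,0.16,0,0,0],[0,0.2,0.4,0.16,0,0,0],[0,0.2,0.4,0.16,0,0,0],[0,0.2,0.4,0.16,0,0,0],[0,0.2,0.4,0.16,0,0,0]]' 80
```

```text
time_s: 1.3
tcp_pos: [450.0, -199.7, 366.4]
eef_rot: [0.589, 0.391, 0.589, -0.392]
ft_force: [-0.4, -0.8, -0.7]
finger_gap: 1.001
```

```bash
python3 -m creep '[[0,-0.017,0.467,-0.12,0,0,53],[0,-0.017,0.467,-0.12,0,0,53],[0,-0.017,0.467,-0.12,0,0,53],[0,-0.017,0.467,-0.12,0,0,53],[0,-0.017,0.467,-0.12,0,0,53],[0,-0.017,0.467,-0.12,0,0,53],[0,-0.017,0.467,-0.12,0,0,53],[0,-0.017,0.467,-0.12,0,0,53],[0,-0.017,0.467,-0.12,0,0,53],[0,-0.017,0.467,-0.12,0,0,53],[0,-0.017,0.467,-0.12,0,0,53],[0,-0.017,0.467,-0.12,0,0,53]]'; python3 - <<'E'
from h import *
T=arm.get_image("top");S=arm.get_image("side")
up=lambda i,x,y,w,h,f:cv2.resize(i[y:y+h,x:x+w],(w*f,h*f),interpolation=cv2.INTER_CUBIC)
cv2.imwrite("pics/c1.png",np.hstack([up(T,170,210,100,100,4),up(S,290,270,100,100,4)]))
E
```

```text
time_s: 2.5
tcp_pos: [433.3, 265.4, 245.6]
eef_rot: [0.701, 0.088, 0.702, -0.09]
ft_force: [0.1, -1.1, 1.2]
finger_gap: 1.002
```

View pics/c1.png

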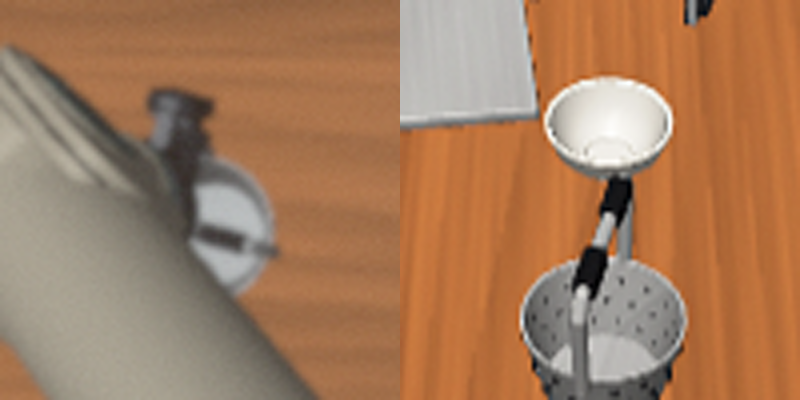

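The left half (top view) shows the arm over the basket, covering half of it. The right half (side view) shows the bail grips clear at crop (617,200) and (590,270), with one fingertip at (690,10). Descending on the right grip.

```bash
python3 -m creep '[[0,0,0.001,-0.05,0,0,0],[0,0,0.001,-0.09,0,0,0],[0,0,0.001,-0.115,0,0,0],[0,0,0.001,-0.134,0,0,0],[0,0,0.001,-0.134,0,0,0],[0,0,0.001,-0.134,0,0,0]]'; python3 -m creep '[[255,0,0,0,0,0,0],[255,0,0,0,0,0,0],[255,0,0,0,0,0,0],[255,0,0,0,0,0,0],[255,0,0,0,0,0,0],[255,0,0,0,0,0,0],[255,0,0,0,0,0,0],[255,0,0,0,0,0,0],[255,0,0,0,0,0,0],[255,0,0,0,0,0,0]]' 80
```

```text
time_s: 3.2
tcp_pos: [433.9, 266.8, 113.2]
eef_rot: [0.702, 0.089, 0.701, -0.089]
ft_force: [-0.7, 0.2, -0.1]
finger_gap: 1.004
time_s: 4.2
tcp_pos: [432.7, 267.9, 112.2]
eef_rot: [0.701, 0.088, 0.702, -0.089]
ft_force: [-2.6, 1.2, -0.5]
finger_gap: 0.0
```

The gap is 0, so the pinch missed. Taking a look.

```bash
python3 - <<'E'
from h import *
T=arm.get_image("top");S=arm.get_image("side")
up=lambda i,x,y,w,h,f:cv2.resize(i[y:y+h,x:x+w],(w*f,h*f),interpolation=cv2.INTER_CUBIC)
cv2.imwrite("pics/c2.png",np.hstack([up(T,170,210,100,120,4),up(S,290,260,100,120,4)]))
print(proj("side",[433,267,112]),proj("side",[433,267,130]),proj("top",[433,267,112]))
E
```

```text
[344.09 324.84] [344.11 319.56] [226.29 269.35]
```

View pics/c2.png

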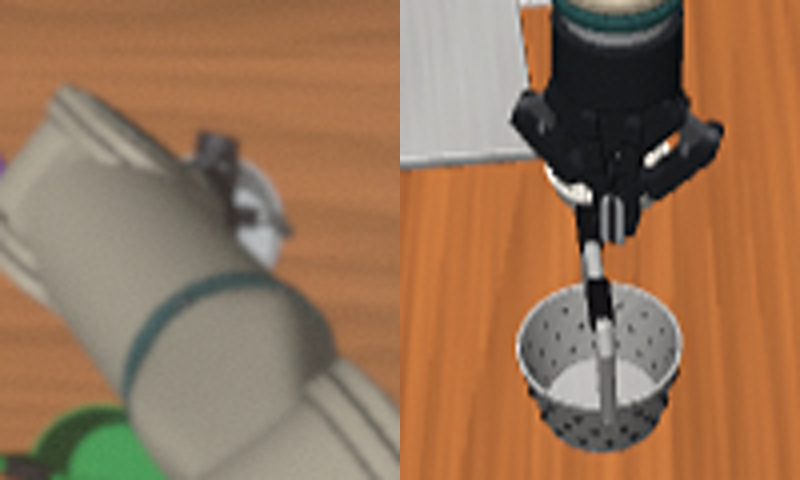

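The closed fingertips are at crop (612,225). The grip now stands to their +x side at (588,228), and the basket has turned about 20° but is still upright. I'll open, lift and measure it again, and check that the fingers appear where the calibration puts them.

```bash
python3 - <<'E'
from h import *
j=np.array([.9686,-.2487,0])
for s in(-1,1):
  for d in (42,57): print("c1 tips",s,d,proj("side",np.array([433.3,265.4,258])+s*d*j)-[290,270],proj("top",np.array([433.3,265.4,258])+s*d*j)-[170,210])
S=cv2.imread("pics/c2.png")
E
python3 -m creep '[[255,0,0,0.03,0,0,0],[255,0,0,0.08,0,0,0],[255,0,0,0.12,0,0,0],[0,-0.1,-0.05,0.16,0,0,0],[0,-0.1,-0.1,0.16,0,0,0],[0,-0.1,-0.15,0.16,0,0,0],[0,-0.1,-0.15,0.16,0,0,0],[0,-0.1,-0.15,0.16,0,0,0]]'
python3 - <<'E'
from h import *
T=arm.get_image("top");S=arm.get_image("side")
cv2.imwrite("pics/t3.png",T);cv2.imwrite("pics/s3.png",S)
up=lambda i,x,y,w,h,f:cv2.resize(i[y:y+h,x:x+w],(w*f,h*f),interpolation=cv2.INTER_CUBIC)
cv2.imwrite("pics/c3.png",np.hstack([up(T,170,220,100,120,4),up(S,290,240,100,120,4)]))
for n,im,roi in(("top",T,(190,253,245,280)),("side",S,(320,310,355,352))):
    for c,s in blobs(im,(0,0,0),(180,255,75),roi,5): print(n,"dark",c,s,plane(n,*c,132)[:2])
E
```

```text
c1 tips -1 42 [71.84 12.01] [40.5  73.13]
c1 tips -1 57 [78.25 13.06] [38.65 79.2 ]
c1 tips 1 42 [36.55  6.21] [50.77 39.35]
c1 tips 1 57 [30.35  5.19] [52.6  33.36]
time_s: 5.1
tcp_pos: [330.9, 112.5, 272.7]
eef_rot: [0.701, 0.09, 0.701, -0.093]
ft_force: [0.8, 0.4, -0.1]
finger_gap: 0.846
top dark [230.59 262.09] [226 260  10   5  22] [451.36 252.83]
top dark [208.2  268.43] [203 265  11   7  46] [433.17 310.72]
side dark [335.25 315.14] [332 310   8  13  65] [454.68 253.61]
side dark [342.85 332.82] [339 327  10  13  72] [436.37 313.87]
```

View pics/c3.png

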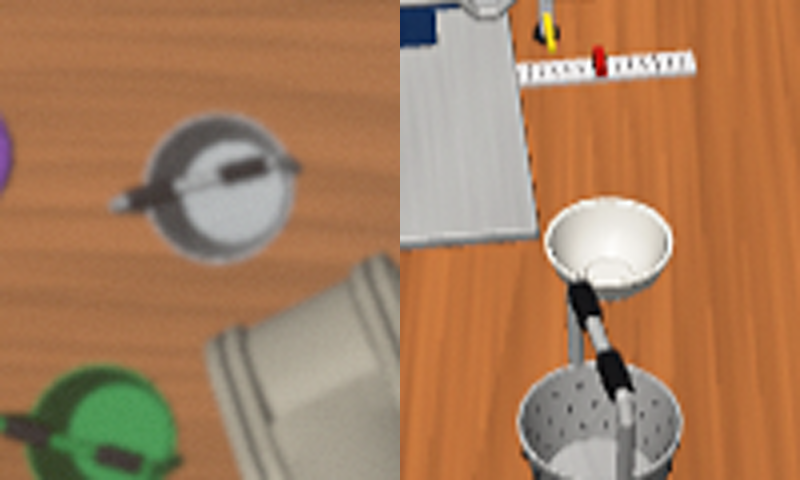

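```bash
python3 - <<'E'
from h import *
for X in([249.8,-599.4,205.8],[249.8,-599.4,218.8],[330.9,112.5,272.7],[330.9,112.5,285.7],[432.7,267.9,112]): print(proj("side",X))
S0=cv2.imread("pics/side0.png");S3=cv2.imread("pics/s3.png")
u,v=proj("side",[330.9,112.5,272.7]).astype(int)
up=lambda i,x,y,w,h,f:cv2.resize(i[y:y+h,x:x+w],(w*f,h*f),interpolation=cv2.INTER_CUBIC)
a=up(S0,370,80,60,80,6);b=up(S3,u-35,v-60,70,80,6);print(u-35,v-60)
cv2.imwrite("pics/c4.png",np.hstack([a,b]))
E
```

```text
[393.94 132.28]
[394.13 128.91]
[384.57 234.95]
[384.8  230.72]
[344.22 325.1 ]
349 174
```

View pics/c4.png

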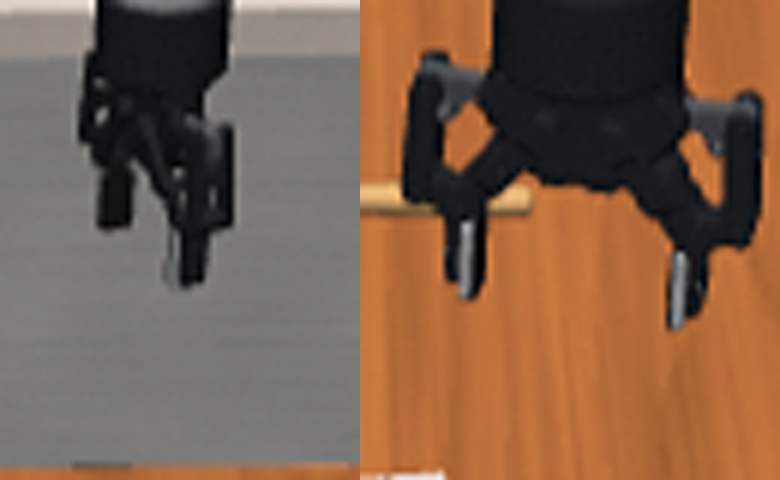

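The crop shows the open tips about 5–6 px above where the reported TCP puts them, both at the start and now. So the fingers physically sit about 17 mm higher than nominal, and that is why the open fingers passed over the grip. I'll go in deeper, to TCP z ≈ 95. The basket now measures: right grip (453,253), yaw +17°.

```bash
python3 -m creep '[[0,0.12,0.135,-0.03,0,0,31.4],[0,0.12,0.135,-0.03,0,0,31.4],[0,0.12,0.135,-0.03,0,0,31.4],[0,0.12,0.135,-0.03,0,0,31.4],[0,0.12,0.135,-0.03,0,0,31.4],[0,0.12,0.135,-0.03,0,0,31.4],[0,0.12,0.135,-0.08,0,0,31.4],[0,0.12,0.135,-0.13,0,0,31.4],[0,0.12,0.135,-0.16,0,0,31.4],[0,0.12,0.135,-0.178,0,0,31.4],[0,0.12,0.135,-0.178,0,0,31.4],[0,0.12,0.135,-0.178,0,0,31.4]]'; python3 -m creep '[[60,0,0,0,0,0,0],[90,0,0,0,0,0,0],[120,0,0,0,0,0,0],[150,0,0,0,0,0,0],[180,0,0,0,0,0,0],[210,0,0,0,0,0,0],[255,0,0,0,0,0,0],[255,0,0,0,0,0,0],[255,0,0,0,0,0,0],[255,0,0,0,0,0,0]]' 80
```

```text
time_s: 6.4
tcp_pos: [452.9, 253.0, 95.3]
eef_rot: [0.699, -0.105, 0.699, 0.105]
ft_force: [1.0, 0.4, 0.4]
finger_gap: 0.999
time_s: 7.4
tcp_pos: [452.9, 252.9, 94.9]
eef_rot: [0.699, -0.105, 0.699, 0.105]
ft_force: [-2.2, -0.7, 4.8]
finger_gap: 0.143
```

Gripped. Now I'll lift it and carry it to the front of the hook, aligned with the stand.

```bash
python3 -m creep '[[255,0,0,0.03,0,0,0],[255,0,0,0.07,0,0,0],[255,0,0,0.107,0,0,0],[255,0,-0.03,0.107,0,0,-4],[255,0,-0.07,0.107,0,0,-8],[255,-0.006,-0.11,0.107,0,0,-10.2],[255,-0.006,-0.15,0.107,0,0,-10.2],[255,-0.006,-0.19,0.107,0,0,-10.2],[255,-0.006,-0.23,0.107,0,0,-10.2],[255,-0.006,-0.255,0.107,0,0,-10.2],[255,-0.006,-0.267,0.107,0,0,-10.2],[255,-0.006,-0.267,0.107,0,0,-10.2]]'; python3 - <<'E'
from h import *
T=arm.get_image("top");S=arm.get_image("side")
cv2.imwrite("pics/t5.png",T);cv2.imwrite("pics/s5.png",S)
up=lambda i,x,y,w,h,f:cv2.resize(i[y:y+h,x:x+w],(w*f,h*f),interpolation=cv2.INTER_CUBIC)
cv2.imwrite("pics/c5.png",np.hstack([up(T,280,180,130,150,3),up(S,250,180,130,150,3)]))
print(arm.observe()["tcp_pos"],arm.observe()["finger_gap"])
E
```

```text
time_s: 8.6
tcp_pos: [446.8, -15.3, 201.3]
eef_rot: [0.706, -0.041, 0.706, 0.041]
ft_force: [-0.2, -0.3, -1.0]
finger_gap: 0.137
[447.19 -12.49 201.59] 0.14372406898918055
```

View pics/c5.png

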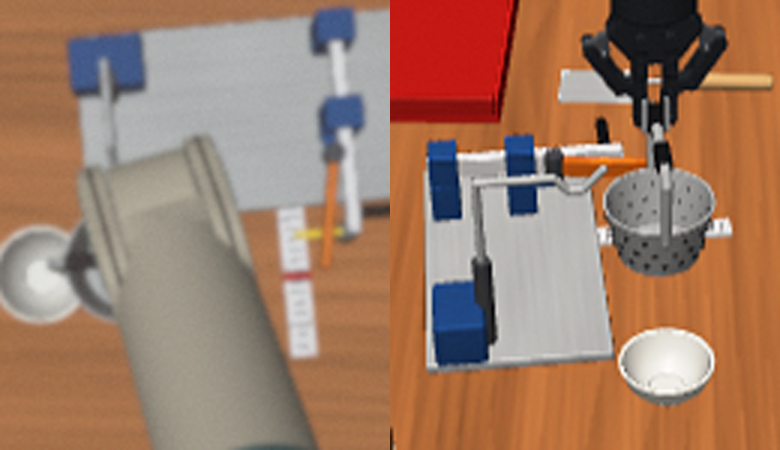

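Side view: the basket hangs straight in the gripper in front of the hook. Its left grip is at crop (663,150), and the hook tip at (604,170). The top view is mostly hidden by the arm. I'll check the grip against its prediction, then move in over the tip.

```bash
python3 - <<'E'
from h import *
print("left grip pred",proj("side",[439.8,49.1,237]),"right",proj("side",[447.2,-12.5,237]))
S=cv2.imread("pics/s5.png")
for c,s in blobs(S,(0,0,0),(180,255,75),(333,220,350,250),5): print("seen",c,s)
E
python3 -m creep '[[255,0.02,0.002,0,0,0,0],[255,0.04,0.005,0,0,0,0],[255,0.06,0.007,0,0,0,0],[255,0.0745,0.009,0,0,0,0],[255,0.0745,0.009,0,0,0,0],[255,0.0745,0.009,0,0,0,0],[255,0.0745,0.009,0,0,0,0]]'; python3 - <<'E'
from h import *
T=arm.get_image("top");S=arm.get_image("side")
cv2.imwrite("pics/s6.png",S)
up=lambda i,x,y,w,h,f:cv2.resize(i[y:y+h,x:x+w],(w*f,h*f),interpolation=cv2.INTER_CUBIC)
cv2.imwrite("pics/c6.png",np.hstack([up(T,290,180,70,100,5),up(S,280,190,80,100,5)]))
E
```

```text
left grip pred [340.93 231.97] right [338.13 218.77]
seen [338.33 221.2 ] [336 220   6   5  15]
seen [340.19 231.38] [338 227   6  11  42]
time_s: 9.4
tcp_pos: [520.3, -4.3, 201.4]
eef_rot: [0.705, -0.043, 0.706, 0.043]
ft_force: [-0.1, 0.4, -1.4]
finger_gap: 0.141
```

View pics/c6.png

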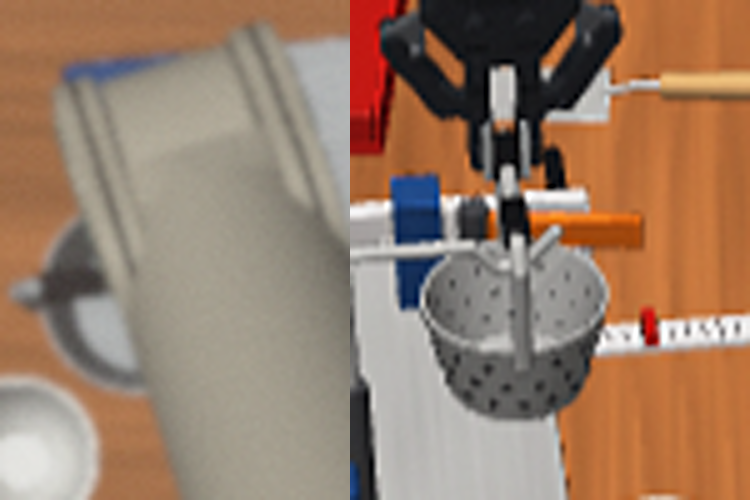

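Side view: the bail bar (about crop (510,190)) is straight above the hook's flat at about (510,262), with the tip to its right at (555,232). Lowering.

```bash
python3 -m creep '[[255,0.001,0,-0.01,0,0,0],[255,0.001,0,-0.02,0,0,0],[255,0.001,0,-0.03,0,0,0],[255,0.001,0,-0.035,0,0,0],[255,0.001,0,-0.038,0,0,0],[255,0.001,0,-0.038,0,0,0],[255,0.001,0,-0.038,0,0,0]]'; python3 -m creep '[[255,0,0,-0.002,0,0,0],[255,0,0,-0.004,0,0,0],[255,0,0,-0.004,0,0,0],[255,0,0,-0.004,0,0,0]]'
```

```text
time_s: 10.2
tcp_pos: [522.8, -4.9, 163.7]
eef_rot: [0.706, -0.042, 0.706, 0.042]
ft_force: [-0.4, 0.4, -0.7]
finger_gap: 0.143
time_s: 10.6
tcp_pos: [522.5, -5.0, 159.6]
eef_rot: [0.706, -0.042, 0.706, 0.042]
ft_force: [0.6, -0.2, -1.2]
finger_gap: 0.142
```

```bash
python3 -m creep '[[255,0,0,-0.001,0,0,0],[255,0,0,-0.002,0,0,0],[255,0,0,-0.002,0,0,0],[255,0,0,-0.002,0,0,0]]'; python3 - <<'E'
from h import *
S=arm.get_image("side");T=arm.get_image("top")
print(proj("side",[518.8,26,194]))
for c,s in blobs(S,(0,0,0),(180,255,75),(305,225,330,260),5): print("seen",c,s,"pred left grip z194",proj("side",[515,57,194]))
E
```

```text
time_s: 11.0
tcp_pos: [522.8, -5.0, 158.2]
eef_rot: [0.706, -0.042, 0.706, 0.042]
ft_force: [-1.6, -0.1, 5.8]
finger_gap: 0.144
[311.78 240.02]
seen [305.47 229.42] [305 225   3  13  19] pred left grip z194 [312.78 246.91]
seen [313.53 230.74] [308 225  15  15  99] pred left grip z194 [312.78 246.91]
seen [312.12 246.17] [309 242   7  10  42] pred left grip z194 [312.78 246.91]
seen [324.33 248.17] [324 246   2   5   6] pred left grip z194 [312.78 246.91]
```

Contact force rose by 7 N at a bar height of about 194, so it is seated. Releasing it and backing out upwards.

```bash
python3 -m creep '[[255,0,0,0.0015,0,0,0],[255,0,0,0.0015,0,0,0],[215,0,0,0.0015,0,0,0],[190,0,0,0.0015,0,0,0],[150,0,0,0.0015,0,0,0],[100,0,0,0.0015,0,0,0],[60,0,0,0.0015,0,0,0],[60,0,0,0.0015,0,0,0]]'; python3 -m creep '[[60,0,0,0.02,0,0,0],[60,0,0,0.05,0,0,0],[60,0,0,0.09,0,0,0],[60,0,-0.02,0.12,0,0,0],[0,0,-0.05,0.12,0,0,-8],[0,0,-0.09,0.12,0,0,-16],[0,0,-0.11,0.12,0,0,-24],[0,0,-0.11,0.12,0,0,-32],[0,0,-0.11,0.12,0,0,-40],[0,0,-0.11,0.12,0,0,-48],[0,0,-0.11,0.12,0,0,-56],[0,0,-0.11,0.12,0,0,-56]]';  python3 - <<'E'
from h import *
T=arm.get_image("top");S=arm.get_image("side")
cv2.imwrite("pics/s7.png",S);cv2.imwrite("pics/t7.png",T)
up=lambda i,x,y,w,h,f:cv2.resize(i[y:y+h,x:x+w],(w*f,h*f),interpolation=cv2.INTER_CUBIC)
cv2.imwrite("pics/c7.png",np.hstack([up(T,290,180,130,120,3),up(S,250,200,130,120,3)]))
E
```

```text
time_s: 11.9
tcp_pos: [522.6, -5.0, 159.1]
eef_rot: [0.706, -0.042, 0.706, 0.042]
ft_force: [-0.2, -0.2, 1.1]
finger_gap: 0.764
time_s: 13.1
tcp_pos: [522.5, -114.9, 279.1]
eef_rot: [0.643, 0.294, 0.643, -0.294]
ft_force: [0.7, -0.1, 0.6]
finger_gap: 1.001
```

View pics/c7.png

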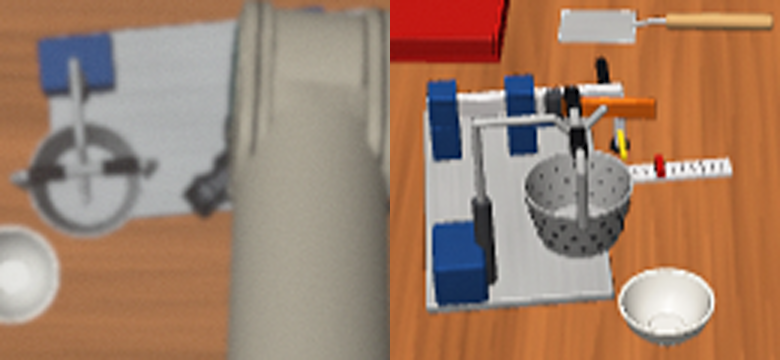

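The basket hangs on the hook (side crop (580,150), bail in the hook's seat) and is released. Now I'll turn the jaws to the stand's y and go down over the leg between the peg and the collar.

```bash
python3 -m creep '[[0,0.006,-0.064,0,0,0,-34],[0,0.006,-0.064,0,0,0,-34],[0,0.006,-0.064,0,0,0,-34],[0,0.006,-0.064,0,0,0,-34],[0,0.006,-0.064,0,0,0,-34],[0,0.006,-0.064,-0.05,0,0,-34],[0,0.006,-0.064,-0.1,0,0,-34],[0,0.006,-0.064,-0.13,0,0,-34],[0,0.006,-0.064,-0.15,0,0,-34],[0,0.006,-0.064,-0.15,0,0,-34]]';  python3 - <<'E'
from h import *
T=arm.get_image("top");S=arm.get_image("side")
cv2.imwrite("pics/s8.png",S)
up=lambda i,x,y,w,h,f:cv2.resize(i[y:y+h,x:x+w],(w*f,h*f),interpolation=cv2.INTER_CUBIC)
cv2.imwrite("pics/c8.png",np.hstack([up(T,350,190,70,100,5),up(S,270,170,80,100,5)]))
E
```

```text
time_s: 14.2
tcp_pos: [526.3, -178.0, 126.3]
eef_rot: [0.528, 0.467, 0.532, -0.469]
ft_force: [-1.0, 1.3, -0.3]
finger_gap: 1.001
```

View pics/c8.png

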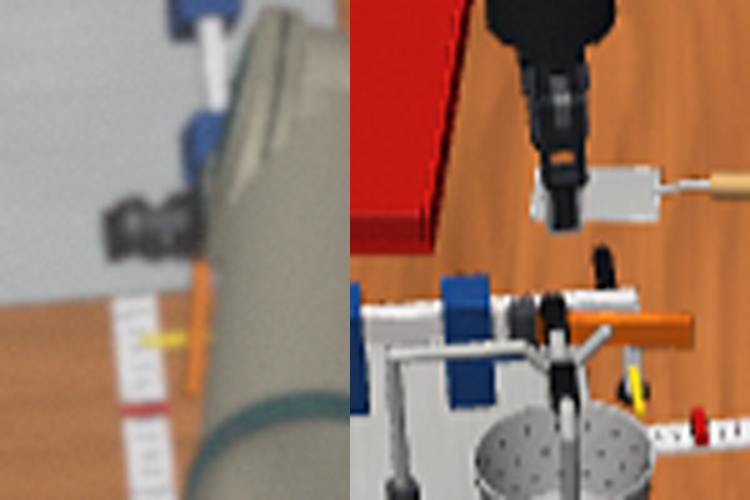

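Side view: the finger (crop (565,225)) is between the collar (470) and the black peg (603). Pointer at (637,390), mark at (700,427). Descending.

```bash
python3 -m creep '[[0,0.001,0,-0.03,0,0,0],[0,0.001,0,-0.06,0,0,0],[0,0.001,0,-0.085,0,0,0],[0,0.001,0,-0.102,0,0,0],[0,0.001,0,-0.102,0,0,0],[0,0.001,0,-0.102,0,0,0]]'
python3 - <<'E'
from h import *
S=arm.get_image("side");T=arm.get_image("top")
for k,im,a,b,roi in(("Sy",S,(22,150,120),(34,255,255),(310,235,345,262)),("Sr",S,(0,150,90),(8,255,255),(333,245,346,262)),("So",S,(5,200,150),(14,255,255),(300,225,350,245)),("Ty",T,(22,110,110),(34,255,255),(370,245,400,290)),("Tr",T,(0,110,60),(8,255,200),(370,264,390,280)),("peg",S,(0,0,0),(180,255,60),(317,215,345,236)),("To",T,(5,170,120),(16,255,255),(380,230,396,285))):
    for c,s in blobs(im,a,b,roi): print(k,c,s)
E
```

```text
time_s: 14.9
tcp_pos: [530.8, -179.3, 28.5]
eef_rot: [0.53, 0.47, 0.528, -0.469]
ft_force: [0.3, 0.4, 1.2]
finger_gap: 0.999
Sy [326.95 247.77] [326 243   3  10  22]
Sr [339.43 254.43] [338 251   4   8  21]
So [329.06 235.31] [317 232  22   8 108]
Ty [383.42 257.58] [380 257   7   2  12]
Tr [377.  271.5] [374 271   7   2  14]
peg [320.33 223.7 ] [319 220   4   8  27]
To [388.57 255.09] [388 248   2  14  23]
```

```bash
cat > m.py <<'E'
from h import *
e=np.array([[.99286,.11927,0],[-.11927,.99286,0],[0,0,1]]);O=np.array([574,-98.3,0]);L=lambda X:(e@(X-O))[:2]
o=arm.observe();print("tcp",L(o["tcp_pos"]),o["tcp_pos"][2],"f",e@o["ft_force"],"gap",o["finger_gap"])
S=arm.get_image("side");T=arm.get_image("top")
for k,n,im,a,b,roi,z in(("yel","side",S,(22,150,120),(34,255,255),(315,238,350,265),30),("red","side",S,(0,150,90),(8,255,255),(333,245,346,264),12),("or","side",S,(5,200,150),(14,255,255),(300,222,350,245),75),("yel","top",T,(22,110,110),(34,255,255),(370,245,400,290),26),("red","top",T,(0,110,60),(8,255,200),(370,264,390,280),15),("or","top",T,(5,170,120),(16,255,255),(380,230,396,290),81),("peg","side",S,(0,0,0),(180,255,60),(319,215,350,236),72)):
    for c,s in blobs(im,a,b,roi): print(k,n,c,s,L(plane(n,*c,z)))
E
python3 -m creep '[[0,-0.005,-0.001,0,0,0,0],[0,-0.01,-0.001,0,0,0,0],[0,-0.015,-0.002,0,0,0,0],[0,-0.02,-0.002,0,0,0,0],[0,-0.025,-0.003,0,0,0,0],[0,-0.03,-0.004,0,0,0,0],[0,-0.035,-0.004,0,0,0,0],[0,-0.04,-0.005,0,0,0,0],[0,-0.044,-0.005,0,0,0,0],[0,-0.046,-0.0055,0,0,0,0],[0,-0.046,-0.0055,0,0,0,0]]'; python3 m.py
```

```text
time_s: 16.1
tcp_pos: [483.0, -184.6, 27.1]
eef_rot: [0.529, 0.469, 0.529, -0.47]
ft_force: [1.7, -1.4, 0.4]
finger_gap: 0.994
tcp [-100.64  -74.85] 27.083445336252918 f [ 1.49 -1.58  0.4 ] gap 0.9944000584441982
yel side [336.95 247.05] [336 243   3   9  20] [-128.49  -45.48]
red side [339.58 254.74] [338 251   4   8  19] [-134.66  -28.51]
or side [318.03 235.05] [314 233  11   6  38] [-70.94 -54.75]
or side [334.94 235.81] [332 233   7   7  32] [-122.35  -44.19]
yel top [392.64 268.09] [391 267   4   3  11] [-129.76  -67.52]
yel top [382.5 269. ] [380 269   6   1   6] [-129.7   -39.22]
red top [376.77 271.54] [374 271   7   2  13] [-134.84  -23.57]
or top [390.5  238.12] [390 235   2   7   8] [-51.02 -63.98]
or top [388.08 266.42] [387 264   3   5  12] [-126.47  -49.73]
peg side [327.33 224.49] [321 215  12  21 171] [-105.83 -112.17]
```

The leg moves. It needs about 5 mm more.

```bash
python3 -m creep '[[0,-0.003,0,0,0,0,0],[0,-0.005,-0.0005,0,0,0,0],[0,-0.005,-0.0005,0,0,0,0],[0,-0.005,-0.0005,0,0,0,0],[0,-0.005,-0.0005,0,0,0,0],[0,-0.005,-0.0005,0,0,0,0]]'; python3 m.py; python3 - <<'E'
from h import *
S=arm.get_image("side");T=arm.get_image("top")
up=lambda i,x,y,w,h,f:cv2.resize(i[y:y+h,x:x+w],(w*f,h*f),interpolation=cv2.INTER_CUBIC)
cv2.imwrite("pics/c9.png",np.hstack([up(T,360,220,50,70,8),up(S,305,205,50,70,8)]))
E
```

```text
time_s: 16.8
tcp_pos: [478.1, -185.0, 27.0]
eef_rot: [0.529, 0.469, 0.529, -0.47]
ft_force: [2.2, -0.6, 0.3]
finger_gap: 0.998
tcp [-105.54  -74.65] 27.00478469978866 f [ 2.06 -0.88  0.31] gap 0.9975531490180842
yel side [338.19 246.56] [337 243   3   9  16] [-132.63  -47.51]
red side [339.53 255.18] [338 252   4   7  17] [-134.23  -26.3 ]
or side [319.4  235.19] [314 233  12   6  47] [-75.1  -53.48]
or side [335.64 235.86] [334 233   4   7  22] [-124.46  -43.65]
yel top [389.3  270.26] [383 269  12   3  27] [-134.91  -57.67]
red top [376.  271.5] [374 271   5   2  10] [-134.54  -21.43]
or top [390.43 240.86] [390 239   2   5   7] [-58.38 -63.03]
or top [388.   266.88] [387 265   3   4   8] [-127.68  -49.38]
peg side [329.2  224.67] [323 215  12  21 172] [-111.62 -110.37]
```

View pics/c9.png

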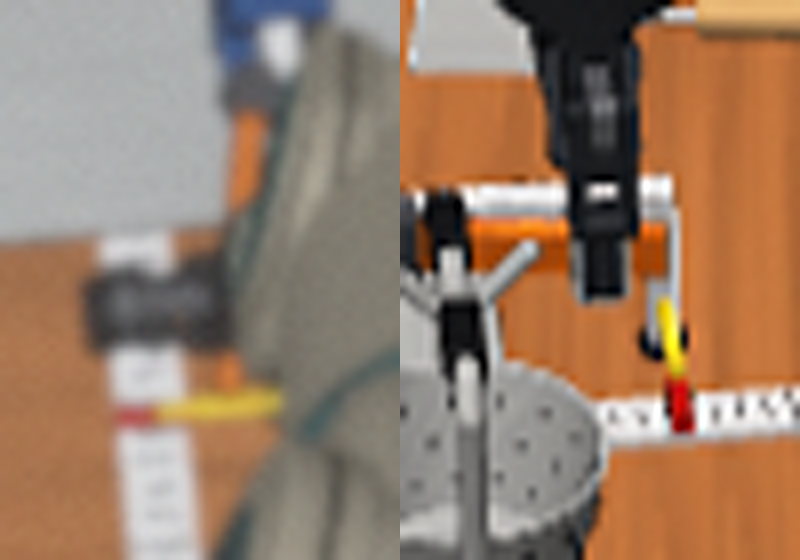

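Both views show the yellow pointer in line with the red mark: top crop rows 405 and 412, side crop (672,365) above (680,405). The lever is still open and the finger is pulling with about 2 N. Now I'll close slowly.

```bash
python3 -m creep '[[20,0,0,0,0,0,0],[40,0,0,0,0,0,0],[60,0,0,0,0,0,0],[80,0,0,0,0,0,0],[100,0,0,0,0,0,0],[120,0,0,0,0,0,0],[130,0,0,0,0,0,0],[130,0,0,0,0,0,0]]' 40; python3 m.py
```

```text
time_s: 17.8
tcp_pos: [478.5, -184.3, 27.2]
eef_rot: [0.529, 0.469, 0.529, -0.469]
ft_force: [0.6, 2.6, 3.1]
finger_gap: 0.496
tcp [-105.09  -74.04] 27.157067684583794 f [0.88 2.54 3.09] gap 0.4955354547930271
yel side [338.26 246.53] [337 243   3   9  19] [-132.89  -47.66]
red side [339.62 255.38] [338 252   4   7  16] [-134.41  -25.27]
or side [318.96 234.24] [314 232  11   7  54] [-74.21 -58.65]
or side [335.04 235.36] [333 233   5   6  25] [-122.94  -46.51]
yel top [393.   269.62] [391 268   4   4   8] [-134.1   -68.09]
yel top [385.31 270.46] [382 270   8   2  13] [-134.46  -46.58]
red top [376.  271.5] [374 271   5   2  10] [-134.54  -21.43]
or top [391. 238.] [391 236   1   5   5] [-50.81 -65.36]
or top [389.75 267.75] [389 267   3   2   4] [-130.45  -53.82]
peg side [328.41 224.62] [322 215  13  21 175] [-109.15 -111.  ]
```

```bash
python3 -m creep '[[140,0,0,0,0,0,0],[150,0,0,0,0,0,0],[160,0,0,0,0,0,0],[170,0,0,0,0,0,0],[180,0,0,0,0,0,0],[190,0,0,0,0,0,0],[200,0,0,0,0,0,0],[220,0,0,0,0,0,0],[255,0,0,0,0,0,0],[255,0,0,0,0,0,0],[255,0,0,0,0,0,0],[255,0,0,0,0,0,0]]' 40; python3 m.py
```

```text
time_s: 19.1
tcp_pos: [478.6, -185.5, 27.3]
eef_rot: [0.529, 0.469, 0.529, -0.47]
ft_force: [1.4, -1.3, 5.2]
finger_gap: 0.235
tcp [-105.13  -75.24] 27.276287938746563 f [ 1.28 -1.5   5.23] gap 0.23518599843047677
yel side [338.26 246.53] [337 243   3   9  19] [-132.89  -47.66]
red side [339.62 255.38] [338 252   4   7  16] [-134.41  -25.27]
or side [318.6  233.42] [314 231  11   7  52] [-73.48 -63.12]
or side [335.12 232.88] [333 230   5   6  25] [-124.69  -59.5 ]
yel top [388.07 270.22] [382 269  13   3  27] [-134.5  -54.3]
red top [376.  271.5] [374 271   5   2  10] [-134.54  -21.43]
peg side [328.19 224.14] [322 215  13  21 160] [-108.76 -113.7 ]
```

```bash
python3 -m creep '[[255,0,0,0,0,0,0],[255,0,0,0,0,0,0],[255,0,0,0,0,0,0],[255,0,0,0,0,0,0],[255,0,0,0,0,0,0]]' 50; python3 m.py | grep -E "tcp|yel|red"; python3 - <<'E'
from h import *
S=arm.get_image("side");S7=cv2.imread("pics/s7.png")
for im in(S7,S):
    for c,s in blobs(im,(0,0,0),(180,255,75),(300,225,322,262),20): print("bail grip",c,s)
d=cv2.absdiff(S,cv2.imread("pics/side0.png")).max(2)
for n,(x0,y0,x1,y1) in dict(vinegar=(225,300,258,358),bowl=(322,288,362,316),cup=(232,366,270,412),spatula=(330,200,380,216)).items(): print(n,(d[y0:y1,x0:x1]>40).mean())
E
```

```text
time_s: 19.7
tcp_pos: [478.6, -185.6, 27.3]
eef_rot: [0.529, 0.469, 0.529, -0.47]
ft_force: [0.7, -1.7, 4.9]
finger_gap: 0.227
tcp [-105.13  -75.32] 27.29535384940883 f [ 0.47 -1.81  4.89] gap 0.22712741284548058
yel side [338.26 246.53] [337 243   3   9  19] [-132.89  -47.66]
red side [339.62 255.38] [338 252   4   7  16] [-134.41  -25.27]
yel top [388.18 270.36] [383 269  12   3  22] [-134.92  -54.56]
red top [376.  271.5] [374 271   5   2  10] [-134.54  -21.43]
bail grip [307.32 233.56] [302 229  12  11  77]
bail grip [312.33 246.58] [310 242   6  11  45]
bail grip [307.38 233.73] [302 229  12  11  82]
bail grip [312.28 246.67] [310 242   6  11  46]
vinegar 0.0
bowl 0.008928571428571428
cup 0.0
spatula 0.14
```

```bash
python3 -c "
from rig import arm
print(arm.sign_off())"
```

```text
the job is handed in; nothing more can be done
None
```

The job is handed in at about 20 s of the 58 s allowed. The basket hangs released on the hook. The leg is at the red mark with the lever closed, and the fingers are squeezing both with 50 N.

**Last checks:**
- **Leg at the mark:** seen from above, the pointer is level with the mark (-134.9 against -134.5 mm along the stand's x). The side view gave -132.9 against -134.4 mm. Both are within the 7 mm allowed.
- **Lever:** the finger gap reads about 19–20 mm. The same reading was about 2 mm low on the 14 mm grip, so this fits the 22 mm of leg plus closed lever. I did not measure the lever angle directly.
- **Basket:** its bail grips have not moved in the image since I let go of it.
- **Other things:** the red mark did not shift. The bottle, bowl and cup are unchanged in the image. The spatula area differs by 14%; I put that down to the gripper blocking the view and did not check further.

**What went wrong on the way:** the first pinch on the basket missed and turned it about 20°. In the pictures the fingertips sat about 17 mm higher than the reported tool position. I reached about 17 mm lower for the second pinch, which held, and allowed for the offset at the leg too.

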